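# Square up a floor tile for its cut

### The arm

A 6-joint arm with a two-finger parallel gripper is mounted at the origin on the work surface. World frame = base frame: x ahead of the robot, y to its left, z up, the work surface at z = 0. Lengths are in m, angles in rad, forces in N, time in s.
With the tool pointing down it reaches from about 0.3 to 0.875 m from the base axis. Payload 6.4 kg.
Tool frame: the origin (TCP) lies midway between the tips of the shut fingers; the grasp point (between the pads) lies 19 mm behind it; z points along the fingers, y is the line along which they close (so a half turn about z gives the same grasp; the last joint's range is limited). The gripper opens to 85 mm and grips with 20 to 120 N. Pads are 22 mm wide; open, the fingers measure 114 mm over their backs; the gripper's body (76 mm by 85 mm) begins 54 mm behind the grasp point. The pads swing forward as they close: fully open they stand 13 mm farther back than shut.
Start: joints at [-1.552, 0.181, 1.607, -0, 1.354, -0.206], TCP at [0.128, -0.561, 0.231] pointing down, gripper open.
Joint ranges: [-2.99, 2.99], [-0.89, 2.07], [0.3, 2.58], [-1.14, 4.28], [0, 2.63], [-3.12, 3.12]. Speed limits (rad/s): [2.57, 2.57, 3.01, 3.14, 3.14, 3.14].

### API

Orientations are given as a unit quaternion [w, x, y, z].
In Python, from bench import * gives the robot as it stands.
- The arm moves only by the tool play_rows, never from a script. Its argument "plan" is a list of rows, each a list of 3 entries, a list of its own where there are three numbers: the finger opening in mm, from 0 to 85.4, then the shift along the tool's x, y, z normalised to -1 to 1, where 1 is 40 cm, then the turn about the tool's z normalised to -1 to 1, where 1 is pi rad. A call has 1 to 10 rows; each row is the pose to reach, as a shift and turn from the pose commanded when the call began, along the tool's axes at that moment, turning the shorter way round; what a row does not reach only later rows make up. A row lasts 1/10 s, in which the tool goes at most 50 mm and 8.59 degrees, less where a joint would pass 70% of its speed; a pose out of reach is approached as far as the arm can. A call with a number of a shift or a turn outside -1 to 1 is refused whole. A call with a gripper value outside its range is refused whole. The fingers move at their own pace and stop on an object; the grip force is fixed at half the most. Time passes only in rows, so rows that repeat a pose let the fingers close. It gives the time, the measured TCP pose, the force, the opening and the grip force at its end, in the units of the state.
- get_obs(): the state, without advancing time (a new reading comes with each control period).
- camera(name): name is "side" or "top" or "wrist"; returns a dict with "image" (400x640x3 uint8, red, green, blue), "range_z" (400x640 float32, m along the optical axis (not along the pixel's ray), 0 where there is no reading), "intrinsics" (3x3 intrinsics, pixels), "rvec" (rotation vector, rad) and "tvec" (3), from world to camera coordinates, as OpenCV has them; the wrist camera has in their place "T_tool_cam" (4x4, takes a point from camera to tool coordinates, whose origin is the TCP and whose axes are the flange's). Camera axes: x right, y down, z forward; pixel columns grow to the right and rows downward; lengths in m; the calibration is good to about 2 mm. A picture is of the moment at which its call begins: read the wrist's pose just before it.
- hand_in(): hands the job in; it is judged then, once.
Trained networks look in a picture, given as the dict that the camera call returned (one of the last four; its "shot" number tells which), for a name from the list of things; names that differ only in an ending like _2 or _b are one class to them, and where a whole thing is asked for, a point or a joint stands for the part that bears it (a point fixed in the world has none). Each returns a list of dicts, best first, with "conf" (0 to 1); they miss things now and then, are a little off and sometimes report something else, mostly with a low value. They report only what shows in the picture. A call takes as long as a camera call. They do not tell look-alikes from the thing itself.
- search_frame(picture, label): "rect" ([centre column, centre row, width, height] in pixels, round what is visible of it).
- masks_of(picture, label): "mask" (400x640 bool, what is visible of it) and "rect" ([centre column, centre row, width, height] in pixels, round what is visible of it).
The state is a dict: "time_s": time; "q": joint angles; "dq": joint speeds; "joint_efforts": joint torques, N m; "eef_pos": TCP position; "eef_rot": TCP orientation; "wrist_force": force on the tool from outside, world axes, zero at the start; "torque": the same for the moment, N m; "opening": opening from 0.0 (shut) to 1.0 (fully open); "grasp_force": force on a finger pad.
Only numpy, scipy, OpenCV 4.12 (cv2) and the standard library are available. Lean on these libraries where they do the work, as an engineer would, in place of code of your own. Each camera call takes 0.05 s, during which the arm holds its last target. There are 200 camera calls.

### The job

Get the white floor tile ready for its cut line: put the grout float that lies on it into the grey tool tray, flat on its rubber pad, then slide the try square up to the tile with gentle pushes, without gripping or lifting it, until its stock is flush against the tile edge that carries the pencil tick and the outer edge of its blade is on the tick. The tile and everything else stay where they are.

Things in the scene. Friction and masses are not known exactly. Their poses are not given: they have to be found in the camera images.
- tile: White floor tile, 200 x 200 x 10 mm, 0.96 kg, loose on the worktop. Origin: centre of its underside; own x, y along its edges (yaw within 0.3 rad of the world's), z up. The edge with the pencil tick is the +y edge (own y = +100 mm), on the robot's left, facing the square. Friction about 0.6: a push of about 5 N shifts it.
- mark_line (a point): The pencil tick: a dark line, 3 mm wide, 35 mm long, drawn on the tile's face at a right angle to the +y edge, running in from it. This point: the line's middle at that edge (tile's own y = +100, z = +10 mm), axes as the tile's. It lies 20 to 70 mm towards the tile's own +x from the middle of the edge.
- square: Try square, L-shaped, about 0.34 kg, lying loose left of the tile, its blade pointing roughly to it (own x within 0.55 rad of world -y). Origin: centre of the stock's underside; x along the blade, z up. Aluminium stock: own x -20 to +20, y -60 to +60, z 0 to 24 mm. Steel blade: x +20 to +160, y +32 to +60, z 12 to 14.5 mm, so it passes 2 mm over the tile. Slides at about 2 N (friction about 0.6).
- square_corner (a point): On the square: the corner where the blade's outer edge (own y = +60 mm, level with the stock's end) meets the stock's face (own x = +20 mm, the face to lay flush); own (20, 60, 12) mm. It belongs at mark_line. The square's centre of mass lies at own (7, 4) mm.
- square_heel (a point): On the square: the other end of the stock's face, own (20, -60, 12) mm.
- float: Grout float lying flat on the tile, across the blade's place: black rubber pad 180 x 80 mm with a backing plate, together 14 mm high; above it a wooden handle bar along own x, 130 mm long, 28 mm wide, 44 to 72 mm above the pad's underside, on two posts at x = +-50 mm. About 0.34 kg. Origin: centre of the pad's underside; x along the handle, z up.
- tray: Grey open tool tray fixed to the worktop on the robot's right, outside 250 (own x) x 125 (own y) x 35 mm high, walls and floor 5 mm. Origin: centre of its underside. Empty.
- tub: Bystander: white plastic tub with a grey lid, 96 mm diameter, 100 mm high, 0.9 kg, standing at the side of the way of the square, either on the robot's side of it or on the far side. Origin: centre of its underside.
- jar: Bystander: clear glass jar with a white lid, 90 mm diameter, 90 mm high, 0.6 kg, standing on the other side of the way of the square. Origin: centre of its underside.
- marker: Bystander: capped marker pen, 140 mm long (own x), 17 mm thick, lying beyond the tile. Origin: middle of its underside.
- tape: Bystander: tape measure, 86 x 36 x 64 mm, standing on the robot's side of the tile. Origin: centre of its underside.
- tumbler: Bystander: ceramic tumbler, 72 mm diameter, 105 mm high, with two toothbrushes reaching 210 mm, beyond the tile on the right. Origin: centre of its underside.
- dispenser: Bystander: amber pump dispenser, 68 mm diameter, 178 mm high, beyond the tray. Origin: centre of its underside.
Not all that is in view belongs to the job. What is shaped like the square but red is not meant.

How it is judged:
On the way, in this order (a step that is already met when the one before it is completed fails the run):
1. the grout float lies flat in the tray (x of float in the frame of tray between -0.045 and 0.045 m and y of float in the frame of tray between -0.03 and 0.03 m and z of float in the frame of tray below 0.01 m and angle between float's own z axis and vertical below 0.06 rad), for 0.2 s.
2. the square is flush against the tile's edge with the blade's outer edge on the tick (y of square_corner in the frame of tile between 0.097 and 0.102 m and y of square_heel in the frame of tile between 0.097 and 0.102 m and x of square_corner in the frame of mark_line between -0.003 and 0.003 m), for 0.2 s.
At the end, for the whole second after the job is handed in: The float lies flat inside the tray; the square lies flat on the worktop, at rest, with both ends of its stock's face within 2 mm of the tile's ticked edge, and the blade's outer edge within 3 mm of the middle of the pencil tick (all of step 1 and all of step 2 and height (world z) of square below 0.004 m and angle between square's own z axis and vertical below 0.03 rad and linear speed of each of square, float, tile below 0.01 m/s); the robot touches nothing.
It fails at once if the square is lifted or tipped off the worktop (12 mm or 0.1 rad) (height (world z) of square above 0.012 m or angle between square's own z axis and vertical above 0.1 rad).
It fails at once if the square is squeezed or shoved hard (over 20 N) (contact force between any of the fingers, the arm and square above 20 N).
It fails at once if the tile is pushed out of its place by more than 15 mm (distance of tile from where it was at the start of the episode above 0.015 m).
It fails at once if a bystander is shifted by more than 20 mm or knocked over (distance of any of tub, jar, marker, tape, tumbler, dispenser from where it was at the start of the episode above 0.02 m or angle between any of tub, jar, marker, tape, tumbler, dispenser's own z axis and vertical above 0.3 rad).
It also fails if it takes over 64 s, if anything falls off the work surface, if the arm or the gripper's body presses on something with over 40 N, if the wrist force passes 120 N, or if a joint passes its speed limit or range.

## Working session

There is one attempt and no reset: what is moved stays moved. The work goes in short steps, Python scripts to look and compute and a tool call to move; the robot and the scene stay as the last step left them, time stands still between calls to the robot, and variables do not carry over. Pictures are saved under pics/ and viewed, at most 10 in all, crops included, and the job is handed in when it is done.

Besides the shell and the picture viewer there is one more tool, called after "Request:" as name(argument=value, ...) on one line, values as JSON. play_rows: Moves the arm, as the interface text tells. Its arguments: {"type":"object","properties":{"plan":{"type":"array","items":{"type":"array"}}},"required":["plan"]}

```bash
mkdir -p pics; ls
cat > h.py <<'E'
from bench import *
import numpy as np, cv2
from scipy.spatial.transform import Rotation as R
def cam_pose(p):
    if 'rvec' in p:
        M=cv2.Rodrigues(np.array(p['rvec'],float))[0]; return M.T, -M.T@np.array(p['tvec'],float).ravel()
    o=get_obs(); w,x,y,z=o['eef_rot']; Rt=R.from_quat([x,y,z,w]).as_matrix(); T=np.array(p['T_tool_cam'])
    return Rt@T[:3,:3], Rt@T[:3,3]+np.array(o['eef_pos'])
def cloud(p):
    Rw,t=cam_pose(p); K=np.array(p['intrinsics']); z=p['range_z'].astype(float)
    v,u=np.mgrid[:z.shape[0],:z.shape[1]]
    c=np.stack([(u-K[0,2])/K[0,0]*z,(v-K[1,2])/K[1,1]*z,z],-1)
    P=c@Rw.T+t; P[z==0]=np.nan; return P
def save(p,n,rect=None,s=1):
    im=p['image'][:,:,::-1]
    if rect: a,b,c,d=rect; im=im[b:d,a:c]
    cv2.imwrite('pics/'+n,cv2.resize(im,None,fx=s,fy=s,interpolation=cv2.INTER_CUBIC))
E
python3 - <<'E'
from h import *
o=get_obs(); print({k:np.round(v,3) for k,v in o.items()})
for n in ['top','side']:
    p=camera(n); save(p,n+'0.png'); P=cloud(p); Rw,t=cam_pose(p); print(n,t.round(3),p['intrinsics'][0][0])
    for l in ['tile','mark_line','square','float','tray','tub','jar','marker','tape','tumbler','dispenser']:
        for m in masks_of(p,l)[:3]:
            Q=P[m['mask']]; Q=Q[~np.isnan(Q[:,0])]
            print(l,round(m['conf'],2),np.round(m['rect']),np.nanmedian(Q,0).round(3) if len(Q) else None, np.percentile(Q,[2,98],axis=0).round(3).tolist() if len(Q) else '')
E
```

```text
pics
{'time_s': np.float64(0.0), 'q': array([-1.552,  0.182,  1.608, -0.   ,  1.354, -0.206]), 'dq': array([ 0.001,  0.   , -0.   ,  0.   , -0.   , -0.002]), 'joint_efforts': array([-1.0000e-03, -4.4487e+01, -3.5134e+01, -0.0000e+00,  9.0000e-03,
        0.0000e+00]), 'eef_pos': array([ 0.128, -0.56 ,  0.23 ]), 'eef_rot': array([-0.001,  0.994,  0.112,  0.   ]), 'wrist_force': array([ 0.647, -0.764,  0.15 ]), 'torque': array([ 0.045, -0.052, -0.032]), 'grasp_force': np.float64(0.0), 'opening': np.float64(0.995)}
top [ 0.328 -0.003  1.296] 410.3817987892593
tile 0.93 [360. 186.  71.  70.] [ 0.58  -0.193  0.01 ] [[0.5, -0.262, -0.0], [0.697, -0.065, 0.016]]
tile 0.17 [434. 214.  44.  81.] [ 0.507 -0.396  0.006] [[0.383, -0.459, -0.0], [0.629, -0.323, 0.037]]
square 0.85 [187. 273.  46.  56.] [0.282 0.419 0.02 ] [[0.241, 0.319, -0.0], [0.408, 0.457, 0.029]]
square 0.84 [212. 199.  60.  44.] [0.583 0.356 0.021] [[0.491, 0.228, 0.007], [0.621, 0.39, 0.029]]
float 0.83 [360. 172.  28.  58.] [ 0.622 -0.146  0.025] [[0.546, -0.19, 0.015], [0.718, -0.113, 0.085]]
tray 0.69 [434. 214.  45.  81
[... 1160 characters left out ...]
7.  60.  47.] [ 0.621 -0.14   0.025] [[0.545, -0.179, 0.015], [0.711, -0.11, 0.083]]
tray 0.75 [382. 132.  62.  58.] [ 0.551 -0.398  0.007] [[0.452, -0.462, 0.001], [0.63, -0.324, 0.036]]
tub 0.94 [227. 192.  42.  50.] [0.702 0.137 0.08 ] [[0.677, 0.09, 0.006], [0.756, 0.169, 0.102]]
jar 0.64 [300. 254.  38.  51.] [0.43  0.159 0.087] [[0.399, 0.114, 0.01], [0.476, 0.189, 0.092]]
marker 0.61 [269. 153.  44.  20.] [ 0.758 -0.068  0.014] [[0.732, -0.137, 0.004], [0.782, -0.014, 0.019]]
tumbler 0.83 [321. 100.  22.  62.] [ 0.728 -0.272  0.09 ] [[0.705, -0.453, 0.0], [0.874, -0.253, 0.199]]
dispenser 0.72 [353.  95.  22.  53.] [ 0.672 -0.38   0.088] [[0.651, -0.415, 0.005], [0.71, -0.365, 0.178]]
```

View pics/top0.png

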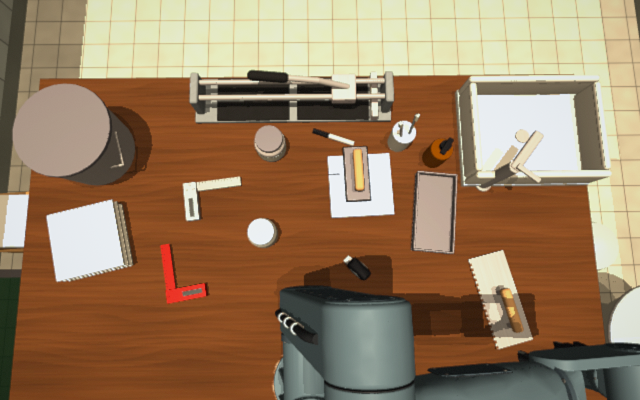

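View pics/side0.png

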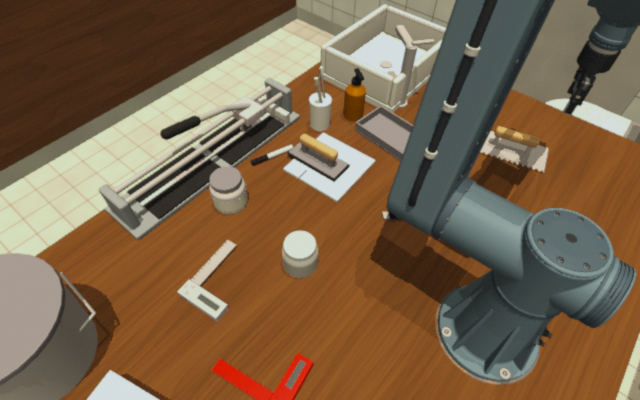

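Top view: the wanted aluminium square is at px (190,200) with its blade end at (240,182). The look-alike is the red L at (187,273). The wanted float is at (357,172) on the tile; its look-alike is a notched trowel at (500,298). The tray is at (434,213), not the white box at (535,130). The tick is at about (335,173). The tub (270,143) and jar (262,232) flank the square's way.

```bash
cat >> h.py <<'E'
def rectfit(Q):
    (c,s,a)=cv2.minAreaRect((Q[:,:2]*1000).astype(np.float32)); a=np.deg2rad(a)
    if s[0]<s[1]: a+=np.pi/2; s=s[::-1]
    a=(a+np.pi/2)%np.pi-np.pi/2
    return np.array(c)/1000,np.array(s),a   # centre, long/short mm, yaw of long side
def sel(P,box):
    x0,x1,y0,y1,z0,z1=box; m=(P[...,0]>x0)&(P[...,0]<x1)&(P[...,1]>y0)&(P[...,1]<y1)&(P[...,2]>z0)&(P[...,2]<z1); return P[m]
E
python3 - <<'E'
from h import *
p=camera('top'); P=cloud(p)
def show(n,b): 
    Q=sel(P,b); c,s,a=rectfit(Q); print(n,len(Q),c.round(4),np.round(s,1),round(a,3),'z',np.median(Q[:,2]).round(4))
show('handle',(.5,.73,-.25,-.05,.065,.1))
show('pad',(.5,.73,-.25,-.05,.018,.035))
show('tile',(.45,.73,-.3,-.03,.0065,.1))
show('tray',(.36,.65,-.48,-.3,.025,.045))
show('stock',(.45,.65,.3,.45,.019,.035))
show('square',(.45,.65,.2,.45,.007,.035))
show('tub',(.6,.8,.05,.2,.09,.11)); show('jar',(.35,.55,.05,.25,.08,.1))
save(p,'crop.png',(150,110,470,270),2.5)
E
```

```text
handle 389 [ 0.6328 -0.1514] [128.   28.6] 0.033 z 0.0812
pad 959 [ 0.6248 -0.1526] [206.8 133.5] -0.29 z 0.0239
tile 4045 [ 0.5943 -0.1682] [272.1 270. ] 0.035 z 0.0129
tray 526 [ 0.5073 -0.3919] [250.7 126.8] -0.106 z 0.0343
stock 496 [0.5512 0.3446] [120.4  96.1] 0.11 z 0.0244
square 946 [0.5485 0.3241] [247.  198.3] -1.552 z 0.0202
tub 581 [0.7262 0.1223] [81.6 80.1] 0.438 z 0.1006
jar 547 [0.4446 0.1439] [77.2 74.3] 0.011 z 0.0904
```

View pics/crop.png

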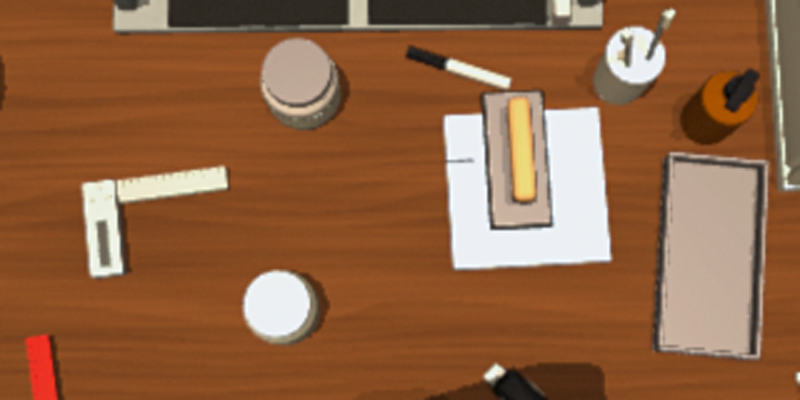

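The crop confirms the choice: silver square, float with its wooden bar on the tile, tick at the tile's left edge, grey tray empty. The look-alikes (red L, trowel, white box) are elsewhere. Moving over the float.

Request:
play_rows(plan=[[85,[0.11,-0.054,0],0.02],[85,[0.22,-0.107,0],0.04],[85,[0.33,-0.16,0],0.06],[85,[0.44,-0.215,0],0.06],[85,[0.55,-0.27,0],0.06],[85,[0.66,-0.323,0],0.06],[85,[0.77,-0.377,0],0.06],[85,[0.875,-0.429,0],0.06],[85,[0.875,-0.429,0],0.06]])

```text
time_s: 2.15
eef_pos: [0.4346, -0.3113, 0.2315]
eef_rot: [-0.0, 1.0, 0.021, 0.001]
wrist_force: [0.2, 0.4, -0.2]
opening: 0.998
grasp_force: 0.0
```

```bash
cat >> h.py <<'E'
def go(x,y,z,yaw=None):
    o=get_obs(); w,a,b,c=o['eef_rot']; Rt=R.from_quat([a,b,c,w]).as_matrix()
    d=Rt.T@(np.array([x,y,z])-np.array(o['eef_pos'])); cy=np.arctan2(Rt[1,0],Rt[0,0])
    t=0 if yaw is None else -((yaw-cy+np.pi)%(2*np.pi)-np.pi)
    print('shift',(d/.4).round(4),'turn',round(t/np.pi,4),'| now',np.round(o['eef_pos'],4),'yaw',round(cy,4),'t',round(o['time_s'],2),'dist',np.linalg.norm(d).round(3))
E
python3 -c "
from h import *
go(.633,-.1515,.047,.04)"
```

```text
shift [ 0.5117 -0.3776  0.4624] turn 0.0008 | now [ 0.4346 -0.3113  0.2315] yaw 0.0426 t 2.15 dist 0.315
```

Request:
play_rows(plan=[[85,[0.1,-0.075,0],0],[85,[0.2,-0.15,0],0],[85,[0.3,-0.225,0],0],[85,[0.4,-0.3,0],0],[85,[0.512,-0.378,0.05],0],[85,[0.512,-0.378,0.12],0],[85,[0.512,-0.378,0.2],0],[85,[0.512,-0.378,0.2],0]])

```text
time_s: 2.95
eef_pos: [0.6269, -0.1555, 0.1456]
eef_rot: [-0.002, 1.0, 0.018, -0.005]
wrist_force: [-1.3, 0.1, -0.1]
opening: 0.993
grasp_force: 0.0
```

Run:
```python
from h import *
p=camera('wrist'); P=cloud(p); save(p,'w1.png')
Q=sel(P,(.5,.73,-.25,-.05,.072,.1)); print(len(Q),rectfit(Q),np.median(Q[:,2]))
go(.633,-.1515,.047,.04)
```

```text
6244 (array([ 0.63515991, -0.15402136]), array([127.75206757,  28.02278709]), np.float64(0.04008400322559602)) 0.08518535700293993
shift [ 0.0135 -0.0114  0.2541] turn -0.0012 | now [ 0.6283 -0.1565  0.1487] yaw 0.0361 t 3.0 dist 0.102
```

View pics/w1.png

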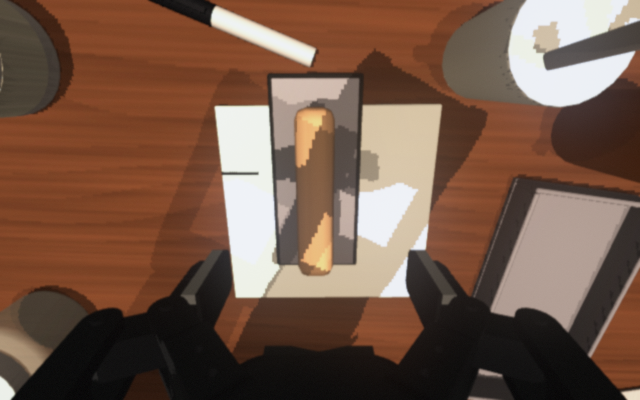

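The wrist picture shows the bar at (315,190), centred between the open fingers. The tick is at (240,172). Descend and grip.

Request:
play_rows(plan=[[85,[0.003,0,0.1],0],[85,[0.003,0,0.2],0],[85,[0.003,0,0.26],0],[85,[0.003,0,0.26],0],[25,[0.003,0,0.26],0],[15,[0.003,0,0.26],0],[15,[0.003,0,0.26],0],[15,[0.003,0,0.26],0],[15,[0.003,0,0.26],0],[15,[0.003,0,0.26],0]])

```text
time_s: 4.0
eef_pos: [0.6328, -0.1569, 0.0495]
eef_rot: [0.001, 1.0, 0.018, 0.001]
wrist_force: [-1.7, 1.8, 8.0]
opening: 0.318
grasp_force: 61.4
```

Request:
play_rows(plan=[[15,[0,0,0],0],[15,[0,0,0],0],[15,[0,0,-0.06],0],[15,[0,0,-0.15],0],[15,[0,0,-0.25],0],[15,[0,0,-0.25],0]])

```text
time_s: 4.6
eef_pos: [0.6351, -0.1582, 0.1542]
eef_rot: [0.003, 1.0, 0.018, 0.005]
wrist_force: [1.1, 0.6, -2.3]
opening: 0.321
grasp_force: 60.1
```

Run:
```python
from h import *
p=camera('wrist'); P=cloud(p)
o=get_obs();print(o['opening'],o['grasp_force'],o['wrist_force'])
p=camera('top'); P=cloud(p)
def show(n,b): 
    Q=sel(P,b); c,s,a=rectfit(Q); print(n,len(Q),c.round(4),np.round(s,1),round(a,3),'z',np.median(Q[:,2]).round(4))
for b in [(.36,.65,-.48,-.3,.028,.045),(.36,.65,-.48,-.3,.032,.045),(.36,.65,-.48,-.3,.0,.045)]: show('tray',b)
for m in masks_of(p,'tray')[:2]:
    Q=P[m['mask']]; Q=Q[~np.isnan(Q[:,0])]; print(m['conf'],rectfit(Q)); 
    cnt=max(cv2.findContours(m['mask'].astype(np.uint8),0,1)[0],key=cv2.contourArea); print(cv2.approxPolyDP(cnt,4,True).ravel())
go(.507,-.393,.15,-.06)
```

```text
0.3206006325853407 60.09945631027222 [ 0.11707487 -0.94562022 -2.65340197]
tray 473 [ 0.5072 -0.3923] [251.  127.8] -0.108 z 0.0347
tray 376 [ 0.507  -0.3916] [250.2 126.6] -0.106 z 0.0352
tray 4346 [ 0.505 -0.39 ] [289.9 179.9] 0.0 z 0.0055
0.34 (array([ 0.68972351, -0.27192593]), array([210.54690552,  31.8026123 ]), np.float64(-0.6887201560844192))
[415 130 409 143]
shift [-0.3307  0.58   -0.0088] turn 0.0307 | now [ 0.6308 -0.1564  0.1464] yaw 0.0364 t 4.75 dist 0.267
```

Request:
play_rows(plan=[[15,[-0.06,0.1,0],0],[15,[-0.12,0.2,0],0.02],[15,[-0.18,0.3,0],0.046],[15,[-0.24,0.4,0],0.046],[15,[-0.29,0.5,0],0.046],[15,[-0.331,0.585,0],0.046],[15,[-0.331,0.585,0],0.046],[15,[-0.331,0.585,0],0.046],[15,[-0.331,0.585,0.08],0.046],[15,[-0.331,0.585,0.08],0.046]])

```text
time_s: 5.75
eef_pos: [0.5055, -0.391, 0.1097]
eef_rot: [-0.004, 0.999, -0.053, -0.004]
wrist_force: [-0.6, 0.6, -4.7]
opening: 0.318
grasp_force: 60.4
```

Run:
```python
from h import *
p=camera('top'); P=cloud(p); save(p,'t2.png',(300,120,500,290),3)
go(.507,-.392,.047,-.107)
```

```text
shift [0.0028 0.0013 0.1617] turn 0.0001 | now [ 0.5063 -0.3918  0.1117] yaw -0.1066 t 5.8 dist 0.065
```

View pics/t2.png

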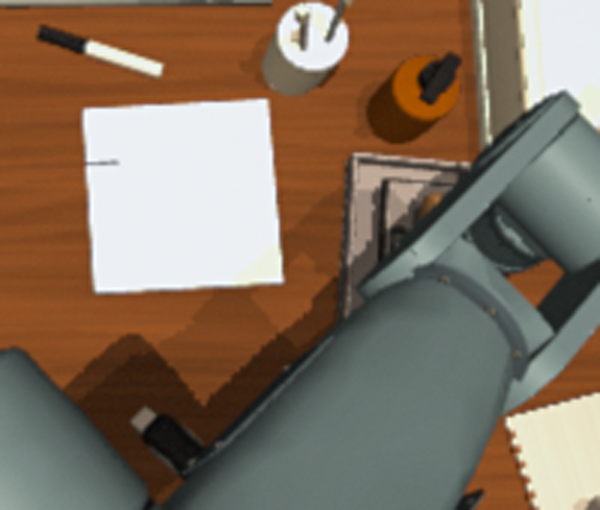

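The picture shows the float over the tray, parallel to its left wall (390,215), and the tile bare. Lower and release.

Request:
play_rows(plan=[[15,[0,0,0.06],0],[15,[0,0,0.11],0],[15,[0,0,0.14],0],[15,[0,0,0.157],0],[15,[0,0,0.162],0],[15,[0,0,0.164],0],[15,[0,0,0.164],0],[40,[0,0,0.164],0],[60,[0,0,0.164],0],[60,[0,0,0.164],0]])

```text
time_s: 6.8
eef_pos: [0.5081, -0.3958, 0.0506]
eef_rot: [0.001, 0.999, -0.054, 0.001]
wrist_force: [-0.1, 0.6, -0.7]
opening: 0.702
grasp_force: 0.0
```

Request:
play_rows(plan=[[60,[0,0,0],0],[60,[0,0,-0.1],0],[60,[0,0,-0.2],0],[60,[0,0,-0.3],0],[60,[0,0,-0.4],0],[60,[0,0,-0.4],0],[60,[0,0,-0.4],0]])

```text
time_s: 7.5
eef_pos: [0.5082, -0.3959, 0.2113]
eef_rot: [0.001, 0.999, -0.054, 0.001]
wrist_force: [0.9, -0.1, -0.2]
opening: 0.702
grasp_force: 0.0
```

Run:
```python
from h import *
p=camera('wrist'); P=cloud(p)
def show(n,b): 
    Q=sel(P,b); c,s,a=rectfit(Q); print(n,len(Q),c.round(4),np.round(s,1),round(a,3),'z',np.percentile(Q[:,2],[5,50,95]).round(4))
show('handle',(.36,.65,-.48,-.3,.06,.1)); show('tray',(.36,.65,-.48,-.3,.027,.04))
p=camera('top'); P=cloud(p)
Q=sel(P,(.55,.75,-.3,-.03,.003,.03))
# tile corners by image segmentation: white
show('tile',(.45,.73,-.29,-.03,.006,.02))
hsv=cv2.cvtColor(p['image'],cv2.COLOR_RGB2HSV); m=((hsv[...,1]<60)&(hsv[...,2]>150)).astype(np.uint8)
n,l,st,ce=cv2.connectedComponentsWithStats(m)
k=l[200,360]; T=P[(l==k)]; T=T[~np.isnan(T[:,0])]; print(st[k],rectfit(T))
go(.58,.40,.2,-1.57)
```

```text
handle 3687 [ 0.5466 -0.3998] [205.   28.1] -0.109 z [0.0695 0.075  0.0766]
tray 3807 [ 0.5047 -0.3926] [249.1 125.4] -0.107 z [0.0285 0.0331 0.0347]
tile 3766 [ 0.5922 -0.1606] [273.8 257.9] -0.001 z [0.0069 0.0107 0.0148]
[ 327  153   68   65 3893] (array([ 0.5981933 , -0.16330325]), array([201.57943726, 201.28063965]), np.float64(0.04726852108922208))
shift [-0.0332 -1.9946  0.0238] turn 0.4653 | now [ 0.5071 -0.3946  0.2082] yaw -0.1082 t 7.6 dist 0.798
```

Request:
play_rows(plan=[[60,[0.02,-0.1,-0.1],-0.04],[60,[0.04,-0.2,-0.15],-0.09],[60,[0.06,-0.3,-0.15],-0.14],[60,[0.08,-0.4,-0.15],-0.18],[60,[0.1,-0.5,-0.15],-0.23],[60,[0.12,-0.6,-0.15],-0.28],[60,[0.149,-0.7,-0.15],-0.32],[60,[0.149,-0.783,-0.15],-0.37],[60,[0.149,-0.783,-0.15],-0.37],[60,[0.149,-0.783,-0.15],-0.37]])

```text
time_s: 8.6
eef_pos: [0.6001, -0.0895, 0.2678]
eef_rot: [-0.001, 0.864, 0.503, -0.001]
wrist_force: [0.3, -0.2, 0.1]
opening: 0.704
grasp_force: 0.0
```

Run:
```python
from h import *
p=camera('wrist'); P=cloud(p); np.save('p.npy',P); cv2.imwrite('w2raw.png',p['image'][:,:,::-1])
save(p,'w2.png')
hsv=cv2.cvtColor(p['image'],cv2.COLOR_RGB2HSV)
Q=sel(P,(.45,.73,-.3,-.03,.007,.03)); print(len(Q),rectfit(Q),np.median(Q[:,2]))
print(get_obs()['eef_pos'])
for l in ('mark_line','tile'):
  for m in search_frame(p,l)[:2]: print(l,m['conf'],m['rect'],P[int(m['rect'][1]),int(m['rect'][0])])
```

```text
19331 (array([ 0.61477881, -0.18117274]), array([233.51257324, 231.25900269]), np.float64(0.04099412188337381)) 0.011117626203346609
[ 0.60013025 -0.0905239   0.26809981]
mark_line 0.38 [335.9, 140.1, 12.3, 18.3] [ 0.62994837 -0.08135715  0.01110797]
tile 0.98 [341.9, 197.9, 191.8, 179.7] [ 0.59940803 -0.15435876  0.01116086]
```

View pics/w2.png

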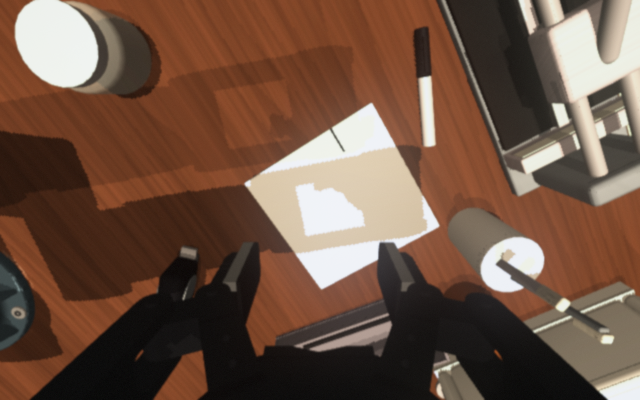

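The wrist view shows the whole tile, with corners near (372,104), (246,183), (321,289) and (438,226). The tick runs from (331,127) to (343,151). Measure these precisely.

```bash
cat >> h.py <<'E'
def ray(p,uv,z):
    Rw,t=cam_pose(p); K=np.array(p['intrinsics']); uv=np.atleast_2d(uv).astype(float)
    d=np.c_[(uv[:,0]-K[0,2])/K[0,0],(uv[:,1]-K[1,2])/K[1,1],np.ones(len(uv))]@Rw.T
    return (t+d*((z-t[2])/d[:,2])[:,None])[:,:2]
E
python3 - <<'E'
from h import *
p=camera('wrist'); m=masks_of(p,'tile')[0]['mask'].astype(np.uint8)
def tile(p,m):
    im=p['image'].astype(int); r=im[...,2]/np.maximum(im[...,0],1)   # blue/red: wood is low
    M=((r>.62)&(cv2.dilate(m,np.ones((9,9)))>0)).astype(np.uint8); M=cv2.morphologyEx(M,3,np.ones((7,7)))
    c=max(cv2.findContours(M,0,1)[0],key=cv2.contourArea)[:,0]
    return c
c=tile(p,m); W=ray(p,c,.010); print(rectfit(W))
ctr,s,a=rectfit(W)
# edge fits: tile frame
e=lambda W,a,c:(W-c)@np.array([[np.cos(a),-np.sin(a)],[np.sin(a),np.cos(a)]])
a=(a+np.pi/4)%(np.pi/2)-np.pi/4
L=e(W,a,ctr)
for ax,sg in ((1,1),(1,-1),(0,1),(0,-1)):
    k=(sg*L[:,ax]>.09)&(abs(L[:,1-ax])<.085); f=np.polyfit(L[k,1-ax],L[k,ax],1); print(ax,sg,k.sum(),f.round(4))
v,u=np.mgrid[105:165,315:360]; uv=np.c_[u.ravel(),v.ravel()]; g=p['image'].astype(int).sum(2)[uv[:,1],uv[:,0]]
D=ray(p,uv,.010); LD=e(D,a,ctr); k=(g<300)&(LD[:,1]<.096)&(LD[:,1]>.06)&(abs(LD[:,0]-.045)<.035)
print(k.sum(),LD[k].mean(0),LD[k].min(0),LD[k].max(0),np.polyfit(LD[k,1],LD[k,0],1))
print('tick world',ctr,a)
E
```

```text
(array([ 0.59389197, -0.17007639]), array([211.23176575, 210.48451233]), np.float64(-1.5279839649667846))
1 1 107 [0.0021 0.1049]
1 -1 104 [ 0.0079 -0.0977]
0 1 105 [-0.0004  0.1043]
0 -1 98 [ 0.0051 -0.0988]<stdin>:18: RuntimeWarning: Mean of empty slice.
  ret = um.true_divide(
Traceback (most recent call last):
ValueError: zero-size array to reduction operation minimum which has no identity
```

Run:
```python
from h import *
p=camera('wrist'); g=cv2.cvtColor(p['image'],cv2.COLOR_RGB2GRAY).astype(int)
v,u=np.mgrid[110:165,310:365]; uv=np.c_[u.ravel(),v.ravel()]
ctr=np.array([.5966,-.1665]); a=.045; Rm=np.array([[np.cos(a),-np.sin(a)],[np.sin(a),np.cos(a)]])
L=(ray(p,uv,.010)-ctr)@Rm; G=g[uv[:,1],uv[:,0]]
for y in np.arange(.096,.055,-.005):
    k=(abs(L[:,1]-y)<.0025)&(abs(L[:,0]-.045)<.04)
    b=np.median(G[k]); w=np.clip(b-G[k]-25,0,None); print(round(y,3),b,G[k].min(),(w@L[k,0]/w.sum()).round(4) if w.sum() else None, w.sum())
def topt():
    p=camera('top'); uvt=None
    g=cv2.cvtColor(p['image'],cv2.COLOR_RGB2GRAY).astype(int); v,u=np.mgrid[155:190,322:350]; uv=np.c_[u.ravel(),v.ravel()]
    L=(ray(p,uv,.010)-np.array([.598,-.163]))@Rm; G=g[uv[:,1],uv[:,0]]
    k=(L[:,1]<.093)&(L[:,1]>.068)&(abs(L[:,0]-.045)<.04); b=np.median(G[k]); w=np.clip(b-G[k]-15,0,None); print('top',b,G[k].min(),w@L[k,0]/w.sum())
topt()
go(.58,.40,.2,1.57)
```

```text
0.096 240.0 115 0.0394 756.0
0.091 240.0 111 0.0395 723.0
0.086 240.0 114 0.0395 701.0
0.081 240.0 110 0.0394 695.0
0.076 241.0 118 0.0394 750.0
0.071 241.0 120 0.0394 625.0
0.066 241.0 143 0.0353 281.0
0.061 241.0 208 0.0151 162.0
0.056 241.0 208 0.0254 257.0
top 131.0 12 0.049791484834701624
shift [ 1.0415 -0.6536  0.1739] turn -0.1648 | now [ 0.6006 -0.0914  0.2696] yaw 1.0522 t 8.95 dist 0.497
```

Request:
play_rows(plan=[[60,[0.09,-0.064,0],-0.04],[60,[0.18,-0.128,0],-0.08],[60,[0.28,-0.192,0],-0.12],[60,[0.37,-0.256,0],-0.165],[60,[0.46,-0.32,0],-0.165],[60,[0.55,-0.385,0],-0.165],[60,[0.65,-0.45,0],-0.165],[60,[0.746,-0.513,0],-0.165],[60,[0.746,-0.513,0],-0.165],[60,[0.746,-0.513,0],-0.165]])

```text
time_s: 9.95
eef_pos: [0.5695, 0.271, 0.2695]
eef_rot: [0.0, 0.706, 0.708, -0.0]
wrist_force: [-0.1, -0.5, -0.2]
opening: 0.702
grasp_force: 0.0
```

Run:
```python
from h import *
p=camera('wrist'); P=cloud(p); save(p,'w3.png'); print(get_obs()['eef_pos'])
for b in [(.45,.7,.2,.5,.019,.035),(.45,.7,.15,.5,.008,.035)]:
    Q=sel(P,b); print(len(Q),rectfit(Q),np.percentile(Q,[1,99],axis=0).round(3))
for m in masks_of(p,'square')[:3]:
    Q=P[m['mask']]; Q=Q[(Q[:,2]>.019)&(Q[:,2]<.03)]; print(m['conf'],np.round(m['rect']),rectfit(Q),np.median(Q[:,2]))
    Q=P[m['mask']]; Q=Q[(Q[:,2]>.009)&(Q[:,2]<.018)]; print(rectfit(Q),np.median(Q[:,2]))
```

```text
[0.56981978 0.26990122 0.26951649]
3582 (array([0.54811475, 0.37043369]), array([119.89234161,  40.03349686]), np.float64(0.12317077597486614)) [[0.49  0.346 0.023]
 [0.606 0.394 0.027]]
6331 (array([0.5751123 , 0.27347119]), array([249.79542542, 246.29057312]), np.float64(-0.00032983250100659944)) [[0.46  0.155 0.012]
 [0.693 0.393 0.031]]
0.89 [306. 124. 108. 148.] (array([0.54811475, 0.37043369]), array([119.89234161,  40.03349686]), np.float64(0.12317077597486614)) 0.02476709639332622
(array([0.56653247, 0.2819147 ]), array([140.35650635, 105.28749084]), np.float64(-1.446146547663898)) 0.015266031836823235
```

View pics/w3.png

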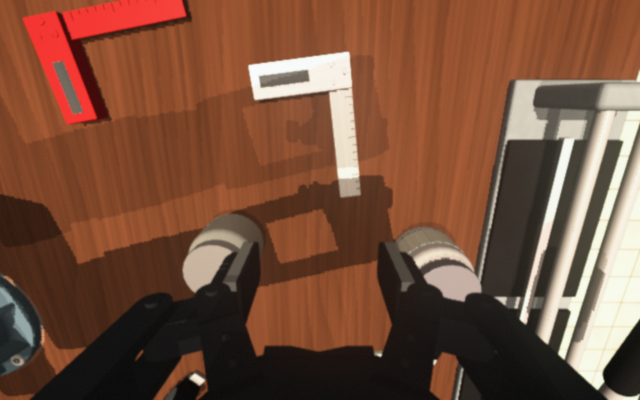

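The wrist picture shows the silver square, stock (300,75) and blade down to (350,195), with the red one apart at (60,60). The stock measures 120 x 40 mm, centre (0.548, 0.370), turned 0.123 rad. Next I go behind it.

Request:
play_rows(plan=[[70,[0.1,-0.016,0],-0.02],[70,[0.2,-0.032,0],-0.039],[70,[0.3,-0.048,0.05],-0.039],[70,[0.393,-0.064,0.1],-0.039],[70,[0.393,-0.064,0.2],-0.039],[70,[0.393,-0.064,0.32],-0.039],[70,[0.393,-0.064,0.44],-0.039],[70,[0.393,-0.064,0.54],-0.039],[70,[0.393,-0.064,0.6],-0.039],[70,[0.393,-0.064,0.6],-0.039]])

```text
time_s: 11.05
eef_pos: [0.5417, 0.4238, 0.0246]
eef_rot: [-0.001, 0.663, 0.749, -0.004]
wrist_force: [-0.1, 0.1, -0.2]
opening: 0.817
grasp_force: 0.0
```

Run:
```python
from h import *
go(.544,.4284,.003,1.6938); print(get_obs()['opening'])
p=camera('wrist'); P=cloud(p); save(p,'w4.png')
```

```text
shift [0.0108 0.0076 0.0539] turn -0.0005 | now [0.5417 0.4238 0.0246] yaw 1.6923 t 11.05 dist 0.022
0.8173242842753315
```

View pics/w4.png

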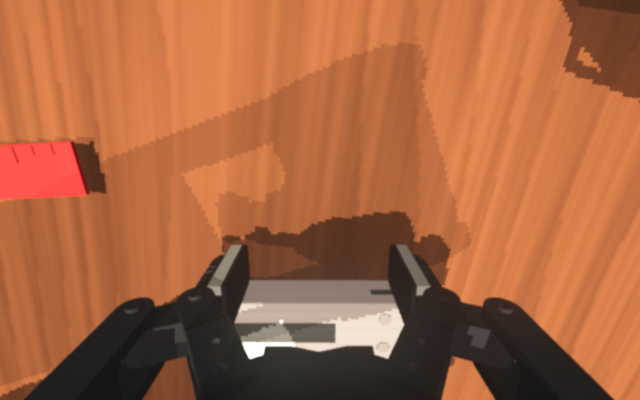

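The stock is seen behind (below, in the picture) the two fingers at (230,270) and (410,270), parallel to them. Lower and approach slowly.

Request:
play_rows(plan=[[70,[0.005,0.007,0.03],0],[70,[0,0.007,0.05],0],[70,[0,0.007,0.052],0],[70,[-0.01,0.007,0.052],0],[70,[-0.02,0.007,0.052],0],[70,[-0.03,0.007,0.052],0],[70,[-0.04,0.007,0.052],0],[70,[-0.046,0.007,0.052],0],[70,[-0.052,0.007,0.052],0],[70,[-0.058,0.007,0.052],0]])

```text
time_s: 12.1
eef_pos: [0.5495, 0.4048, 0.009]
eef_rot: [-0.0, 0.662, 0.75, 0.0]
wrist_force: [-0.5, 0.9, 0.7]
opening: 0.819
grasp_force: 0.0
```

Run:
```python
from h import *
c=np.array([.5481,.3704]); d=np.array([.1227,-.9924]); o=get_obs()
print('own x',(np.array(o['eef_pos'])[:2]-c)@d,o['eef_pos'],o['wrist_force'])
```

```text
own x -0.03391697852520055 [0.54954009 0.40475477 0.00895362] [-0.45303829  0.89659326  0.73911087]
```

Request:
play_rows(plan=[[70,[0,0,0.01],0],[70,[0,0,0.018],0],[70,[-0.005,0,0.018],0],[70,[-0.01,0,0.018],0],[70,[-0.015,0,0.018],0],[70,[-0.02,0,0.018],0],[70,[-0.03,0,0.018],0],[70,[-0.045,0,0.018],0],[70,[-0.06,0,0.018],0],[70,[-0.075,0,0.018],0]])

```text
time_s: 13.1
eef_pos: [0.5533, 0.3745, 0.0017]
eef_rot: [0.0, 0.662, 0.75, -0.0]
wrist_force: [-0.2, 2.0, 0.1]
opening: 0.815
grasp_force: 0.9
```

A 2 N push force, so it is sliding. Continue.

Request:
play_rows(plan=[[70,[-0.012,0,0],0],[70,[-0.03,0,0],0],[70,[-0.05,0,0],0],[70,[-0.075,0,0],0],[70,[-0.1,0,0],0],[70,[-0.125,0,0],0],[70,[-0.15,0,0],0],[70,[-0.175,0,0],0],[70,[-0.195,0,0],0],[70,[-0.21,0,0],0]])

```text
time_s: 14.1
eef_pos: [0.5638, 0.2909, 0.0017]
eef_rot: [-0.0, 0.662, 0.749, -0.0]
wrist_force: [-0.6, 1.5, -0.2]
opening: 0.822
grasp_force: 0.9
```

```bash
cat > sq.py <<'E'
from h import *
o=get_obs()
for n in ('top','side'):
    p=camera(n); P=cloud(p)
    for m in masks_of(p,'square')[:3]:
        Q=P[m['mask']]; Q=Q[(Q[:,2]>.019)&(Q[:,2]<.028)&(Q[:,1]<.3)]
        if len(Q)>50: print(n,len(Q),round(m['conf'],2),np.round(m['rect']),rectfit(Q))
    save(p,n+'_s.png',(220,100,420,260),3)
print(o['eef_pos'],o['wrist_force'],o['time_s'])
E
python3 sq.py
```

```text
top 398 0.68 [247. 195.  56.  43.] (array([0.5624856 , 0.23371603]), array([115.8061676 ,  98.09508514]), np.float64(-0.00952333090006885))
top 156 0.38 [434. 213.  45.  81.] (array([ 0.50536957, -0.38962634]), array([246.42207336, 122.53326416]), np.float64(-0.10409577647625401))
[0.56377234 0.29090958 0.0016743 ] [-0.55167419  1.47836667 -0.1829844 ] 14.1
```

Request:
play_rows(plan=[[70,[-0.012,-0.001,0],0.001],[70,[-0.03,-0.002,0],0.003],[70,[-0.055,-0.003,0],0.006],[70,[-0.085,-0.005,0],0.009],[70,[-0.115,-0.007,0],0.012],[70,[-0.145,-0.009,0],0.015],[70,[-0.175,-0.011,0],0.018],[70,[-0.205,-0.013,0],0.021],[70,[-0.23,-0.015,0],0.0235],[70,[-0.25,-0.0165,0],0.0245]])

```text
time_s: 15.3
eef_pos: [0.5696, 0.1908, 0.0018]
eef_rot: [-0.0, 0.691, 0.723, 0.0]
wrist_force: [-0.4, 2.6, 1.7]
opening: 0.82
grasp_force: 1.5
```

```bash
python3 -c "
from h import *
print(get_obs()['wrist_force'])
go(.5735,.02,.002,1.616)"
```

```text
[-0.35696739  2.64834958  1.69695191]
shift [-0.4269 -0.01   -0.0006] turn 0.0003 | now [0.5696 0.1908 0.0018] yaw 1.6171 t 15.3 dist 0.171
```

Request:
play_rows(plan=[[70,[-0.015,0,0],0],[70,[-0.04,-0.001,0],0],[70,[-0.07,-0.002,0],0],[70,[-0.105,-0.003,0],0],[70,[-0.14,-0.004,0],0],[70,[-0.175,-0.005,0],0],[70,[-0.21,-0.006,0],0],[70,[-0.24,-0.006,0],0],[70,[-0.265,-0.007,0],0],[70,[-0.28,-0.007,0],0]])

```text
time_s: 16.3
eef_pos: [0.572, 0.0786, 0.0017]
eef_rot: [-0.0, 0.69, 0.723, -0.0]
wrist_force: [0.7, 3.5, 2.3]
opening: 0.821
grasp_force: 1.8
```

```bash
python3 sq.py
```

```text
side 104 0.92 [294. 198.  43.  63.] (array([ 0.56780542, -0.01163729]), array([170.03157043, 103.95759583]), np.float64(-1.4241020736155776))
[0.57196148 0.07862827 0.00166199] [0.67464896 3.49807517 2.29714676] 16.3
```

View pics/top_s.png

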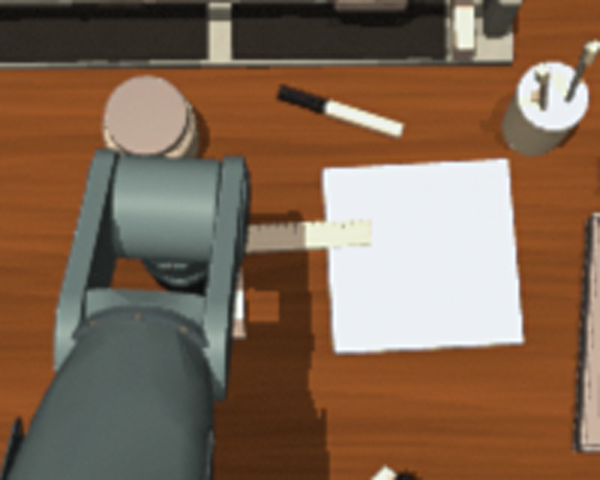

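The crop shows the blade already over the tile, its outer edge at row ~222, about where the tick is. Push on to about 20 mm before the edge, then back off and measure.

Request:
play_rows(plan=[[70,[-0.012,0,0],0],[70,[-0.03,0,0],0],[70,[-0.055,0,0],0],[70,[-0.08,0,0],0],[70,[-0.105,0,0],0],[70,[-0.13,0,0],0],[70,[-0.15,0,0],0],[70,[-0.165,0,0],0],[70,[-0.172,0,0],0],[70,[-0.175,0,0],0]])

```text
time_s: 17.5
eef_pos: [0.5753, 0.0095, 0.0017]
eef_rot: [-0.0, 0.69, 0.723, 0.0]
wrist_force: [0.1, 1.4, 0.0]
opening: 0.823
grasp_force: 0.9
```

Request:
play_rows(plan=[[70,[0.02,0,0],0],[70,[0.06,0,0],0],[70,[0.1,0,-0.03],0],[70,[0.1,0,-0.12],0],[70,[0.1,0,-0.24],0],[70,[0.05,0,-0.36],0],[70,[-0.05,0,-0.48],0],[70,[-0.1,0,-0.6],0],[70,[-0.1,0,-0.65],0],[70,[-0.1,0,-0.65],0]])

```text
time_s: 18.5
eef_pos: [0.5802, -0.0304, 0.2694]
eef_rot: [0.005, 0.69, 0.724, 0.003]
wrist_force: [0.3, 0.3, 0.4]
opening: 0.817
grasp_force: 0.0
```

Run:
```python
from h import *
print(get_obs()['eef_pos'])
p=camera('wrist'); P=cloud(p); save(p,'w5.png')
Q=sel(P,(.45,.7,-.06,.1,.019,.03)); print(len(Q),rectfit(Q),np.median(Q[:,2]))
```

```text
[ 0.58024654 -0.03042178  0.269409  ]
2945 (array([0.61314679, 0.00624319]), array([224.35350037,  90.26416779]), np.float64(0.5483548553014028)) 0.021439436514243126
```

View pics/w5.png

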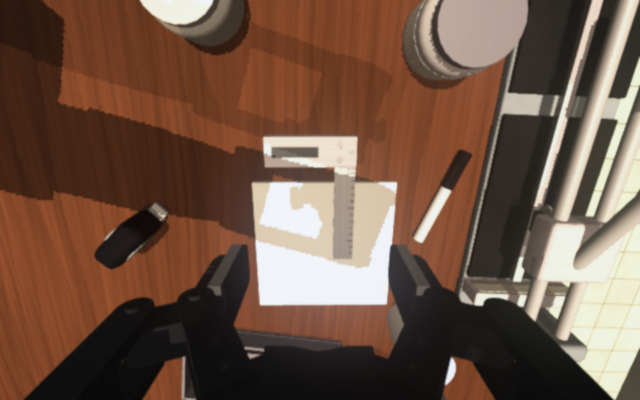

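The wrist view shows the stock at (310,152), 15-20 mm off the tile edge (row 183), with the blade's outer edge at column 355 covering the tick. Measure both in the tile's frame.

```bash
cat > rel.py <<'E'
from h import *
p=camera('wrist'); P=cloud(p); im=p['image'].astype(int); r=im[...,2]/np.maximum(im[...,0],1)
m=masks_of(p,'tile')[0]['mask'].astype(np.uint8); s=masks_of(p,'square'); s=s[0]['mask']
zz=P[...,2]
# tile by height+colour
M=(r>.62)&(cv2.dilate(m|s.astype(np.uint8),np.ones((9,9)))>0)
W=ray(p,np.argwhere(M)[:,::-1],.010)
ctr=np.array([.597,-.165]); a=.045
for it in range(3):
    Rm=np.array([[np.cos(a),-np.sin(a)],[np.sin(a),np.cos(a)]]); L=(W-ctr)@Rm
    def edge(ax,sg,lo,hi):  # extreme in bins -> robust line
        o=1-ax; pts=[]
        for b in np.arange(lo,hi,.004):
            k=(abs(L[:,o]-b)<.002)&(abs(L[:,ax]-sg*.1)<.009)
            if k.sum()>2: pts.append((b,sg*np.max(sg*L[k,ax])))
        pts=np.array(pts); f=np.polyfit(pts[:,0],pts[:,1],1); k=abs(pts[:,1]-np.polyval(f,pts[:,0]))<.0025; return np.polyfit(pts[k,0],pts[k,1],1)
    ey1=edge(1,1,-.09,-.03); ex1=edge(0,1,-.08,.08); ex0=edge(0,-1,-.08,.08); ey0=edge(1,-1,-.08,.08)
    print('edges +y',ey1.round(4),'-y',ey0.round(4),'+x',ex1.round(4),'-x',ex0.round(4))
    a+= -(ex1[0]+ex0[0])/2
    ctr=ctr+Rm@np.array([(ex1[1]+ex0[1])/2,(ey1[1]+ey0[1])/2])
print('tile',ctr,a)
Rm=np.array([[np.cos(a),-np.sin(a)],[np.sin(a),np.cos(a)]])
k=s&(zz>.0195)&(zz<.028); c=max(cv2.findContours(k.astype(np.uint8),0,1)[0],key=cv2.contourArea)[:,0]
LS=(ray(p,c,.024)-ctr)@Rm; print('stock tile frame',rectfit(LS))
Q=(P[k][:,:2]-ctr)@Rm; print('  depth',rectfit(Q))
k=s&(zz>.009)&(zz<.0185); uv=np.argwhere(k)[:,::-1]; B=(ray(p,uv,.0145)-ctr)@Rm
pts=[(y,*np.percentile(B[abs(B[:,1]-y)<.003,0],[1,99])) for y in np.arange(.0,.1,.008) if (abs(B[:,1]-y)<.003).sum()>5]; pts=np.array(pts)
print('blade inner/outer x',np.median(pts[:,1:],0),np.polyfit(pts[:,0],pts[:,2],1), 'tip y',B[:,1].min())
E
python3 rel.py
```

```text
edges +y [0.0424 0.1087] -y [ 0.0113 -0.0966] +x [-0.0241  0.0946] -x [-0.0158 -0.1058]
edges +y [0.0207 0.1023] -y [-0.01   -0.1027] +x [-0.0096  0.1003] -x [ 0.0057 -0.1002]
edges +y [0.019  0.1025] -y [-0.012  -0.1025] +x [-0.007   0.1002] -x [ 0.0088 -0.1001]
tile [ 0.59127762 -0.15939874] 0.06599484299977404
stock tile frame (array([-0.01488175,  0.14162422]), array([118.02735901,  39.22594833]), np.float64(-0.01713224845053407))
  depth (array([-0.0125342 ,  0.13969341]), array([119.89614868,  39.89139938]), np.float64(-0.019848539604360838))
blade inner/outer x [0.01582176 0.04204469] [0.01512763 0.04128202] tip y -0.015293551266974707
```

```bash
cat > hom.py <<'E'
from h import *
def homo(im,corn,skip=None):
    """corn: approx pixel corners for tile (+x+y),(-x+y),(-x-y),(+x-y); fits each side on max-gradient points; returns H pixel->tile mm"""
    g=im.astype(np.float32); g=cv2.GaussianBlur(g[...,2]-.45*g[...,0],(0,0),.8)   # blue vs wood
    corn=np.array(corn,float); cen=corn.mean(0); lines=[]
    for i in range(4):
        A,B=corn[i],corn[(i+1)%4]; n=np.array([B[1]-A[1],A[0]-B[0]]); n/=np.linalg.norm(n)
        if n@((A+B)/2-cen)<0: n=-n
        pts=[]
        for f in np.linspace(.05,.95,46):
            if skip and i==0 and skip[0]<f<skip[1]: continue
            c=A+f*(B-A); t=np.arange(-5,5.01,.25); q=(c+t[:,None]*n).astype(np.float32)
            v=cv2.remap(g,q[None,:,0],q[None,:,1],1)[0]; d=-np.diff(v); w=np.clip(d,0,None)**2
            if d.max()>3: j=d.argmax(); k=slice(max(0,j-4),j+5); tt=(t[:-1]+.125)[k]; pts.append(c+n*(w[k]@tt/w[k].sum()))
        vx,vy,x,y=cv2.fitLine(np.float32(pts),cv2.DIST_HUBER,0,.01,.01).ravel(); nn=np.array([-vy,vx]); lines.append(np.r_[nn,-nn@[x,y]])
        res=np.array(pts)@nn+lines[-1][2]; print(i,len(pts),'rms px',res.std().round(2),end=' ; ')
    C=[]
    for i in range(4): q=np.cross(lines[i-1],lines[i]); C.append(q[:2]/q[2])
    print(); return cv2.getPerspectiveTransform(np.float32(C),np.float32([[100,100],[-100,100],[-100,-100],[100,-100]])),np.array(C)
E
python3 - <<'E'
from hom import *
im=cv2.imread('w2raw.png')[:,:,::-1]
H,C=homo(im,[(372,104),(246,183),(321,289),(438,226)]); print(C.round(1).tolist())
y,x=np.mgrid[60:104:1.,15:65:.25]; q=cv2.perspectiveTransform(np.float32(np.c_[x.ravel(),y.ravel()])[None],np.linalg.inv(H))[0]
v=cv2.remap(im.astype(np.float32).sum(2),q[:,0].reshape(x.shape),q[:,1].reshape(x.shape),1)
for yy in range(66,99,5):
    w=np.clip(np.median(v[yy-60])-v[yy-60]-80,0,None); print(yy,(w@x[0]/w.sum()).round(2),end=' ')
p=camera('wrist'); im=p['image']; cv2.imwrite('w5raw.png',im[:,:,::-1])
H,C=homo(im,[(397,183),(253,183),(261,305),(388,304)],skip=(.25,.47)); print('\n',C.round(1).tolist())
# camera centre over tile for parallax
P=lambda uv:cv2.perspectiveTransform(np.float32(uv)[None],H)[0]
g=cv2.GaussianBlur(im.astype(np.float32).sum(2),(0,0),.7)
for r in list(range(195,255,8)):
    row=np.diff(g[r,325:366]); print(r,[(325.5+j,int(row[j])) for j in range(len(row)) if abs(row[j])>25 and abs(row[j])==abs(row[max(0,j-2):j+3]).max()])
print(P([(354.5,195),(354.5,250),(333,195),(320,200)]).round(1).tolist(), p['intrinsics'])
Rw,t=cam_pose(p); print('cam',t, 'axis',Rw[:,2])
E
```

```text
0 46 rms px 0.13 ; 1 46 rms px 0.15 ; 2 40 rms px 0.79 ; 3 46 rms px 0.2 ; 
[[371.3999938964844, 101.80000305175781], [243.60000610351562, 182.60000610351562], [320.79998779296875, 289.5], [439.70001220703125, 226.0]]
66 38.61 71 38.56 76 38.53 81 38.57 86 38.52 91 38.55 96 38.67 0 34 rms px 0.44 ; 1 46 rms px 0.21 ; 2 44 rms px 0.04 ; 3 38 rms px 2.93 ; 

 [[404.0, 185.6999969482422], [255.6999969482422, 185.60000610351562], [262.5, 309.5], [384.70001220703125, 308.79998779296875]]
195 [(339.5, -59), (360.5, 54)]
203 [(338.5, -63), (360.5, 53)]
211 [(338.5, -48), (359.5, 61)]
219 [(338.5, -56), (359.5, 70)]
227 [(326.5, -40), (338.5, -56), (359.5, 58)]
235 [(338.5, -64), (358.5, 54)]
243 [(337.5, -49), (358.5, 51)]
251 [(337.5, -58), (357.5, 64)]
[[34.0, 87.4000015258789], [41.20000076293945, 5.300000190734863], [4.599999904632568, 87.4000015258789], [-12.899999618530273, 80.5]] [[304.32305018   0.         318.33544918]
 [  0.         304.32305018 193.80165216]
 [  0.           0.           1.        ]]
cam [0.57273026 0.04867245 0.4035774 ] axis [ 0.01164539 -0.30466435 -0.95238859]
```

```bash
cat > meas.py <<'E'
from hom import *
import sys
def run(corn,skip,cols):
    p=camera('wrist'); im=p['image']; cv2.imwrite('wraw.png',im[:,:,::-1])
    H,C=homo(im,corn,skip=skip); H,C=homo(im,C,skip=skip); print(C.round(1).tolist())
    # camera pose from tile itself: exact, no hand calibration
    K=np.array(p['intrinsics']); obj=np.float32([[100,100,10],[-100,100,10],[-100,-100,10],[100,-100,10]])
    ok,rv,tv=cv2.solvePnP(obj,C.astype(np.float32),K,None,flags=cv2.SOLVEPNP_IPPE); M=cv2.Rodrigues(rv)[0]; cam=(-M.T@tv).ravel(); print('cam in tile',cam.round(1))
    def back(uv,z):
        d=np.c_[np.float64(uv),np.ones(len(uv))]@np.linalg.inv(K).T@M; return (cam+d*((z-cam[2])/d[:,2])[:,None])[:,:2]
    g=cv2.GaussianBlur(im.astype(np.float32).sum(2),(0,0),.7); out=[]
    def sub(uv0,uv1,z):   # strongest edge along segment
        s=np.linspace(0,1,81); q=(np.float32(uv0)+s[:,None]*(np.float32(uv1)-np.float32(uv0))).astype(np.float32)
        v=cv2.remap(g,q[None,:,0],q[None,:,1],1)[0]; d=abs(np.diff(v)); j=d.argmax(); k=slice(max(0,j-4),j+5); w=d[k]**2; return back([q[:-1][k].T@w/w.sum()],z)[0]
    proj=lambda X: cv2.projectPoints(np.float32(X),rv,tv,K,None)[0][:,0]
    xo,yf,a=cols   # guess: outer edge x at tile edge, face y, angle (mm, rad)
    for it in range(3):
        e=np.array([np.cos(a),np.sin(a)]); n=np.array([np.sin(a),-np.cos(a)])  # own y dir, own x dir
        c=np.array([xo,yf]); W=lambda ox,oy,z:np.r_[c+n*(ox-20)+e*(oy-60),z]
        seg=lambda A,B,z:sub(*proj([A,B]),z)
        bo=np.array([seg(W(x,56,14.5),W(x,65,14.5),14.5) for x in range(45,150,7)])
        bk=np.array([seg(W(-14,y,24),W(-26,y,24),24) for y in range(-54,56,6)])
        en=np.array([seg(W(x,-55,24),W(x,-66,24),24) for x in range(-15,16,4)])
        f1=np.polyfit(bo[:,1],bo[:,0],1); f2=np.polyfit(bk[:,0],bk[:,1],1)
        k=abs(bk[:,1]-np.polyval(f2,bk[:,0]))<1.5; f2=np.polyfit(bk[k,0],bk[k,1],1)
        k=abs(bo[:,0]-np.polyval(f1,bo[:,1]))<1.5; f1=np.polyfit(bo[k,1],bo[k,0],1)
        a=np.arctan(f2[0]); xo2=np.polyval(f1,yf); yf=np.polyval(f2,xo2)-40/np.cos(a); xo=xo2
        print('corner x %.2f y %.2f  ang back %.4f blade %.4f  heel-end x %.2f'%(xo,yf,a,-np.arctan(f1[0]),np.median(en[:,0])+120*np.cos(a)), 'heel y %.2f'%(yf-120*np.sin(a)))
if __name__=='__main__':
    c=eval(sys.argv[1]); run(*c)
E
python3 meas.py "[(401,186),(255.7,185.6),(262.5,309.5),(389,309)],(.22,.50),(42,119,-.02)"; python3 -c "
from h import *
print(get_obs()['eef_pos'],get_obs()['time_s'])"
```

```text
0 32 rms px 0.3 ; 1 46 rms px 0.19 ; 2 46 rms px 0.22 ; 3 46 rms px 3.2 ; 
0 32 rms px 0.31 ; 1 46 rms px 0.24 ; 2 46 rms px 0.21 ; 3 46 rms px 3.03 ; 
[[405.29998779296875, 186.3000030517578], [255.89999389648438, 185.3000030517578], [262.79998779296875, 310.29998779296875], [387.1000061035156, 311.0]]
cam in tile [-42.3 201.7 413.5]
corner x 39.22 y 124.99  ang back 0.0267 blade 0.0301  heel-end x 36.73 heel y 121.78
corner x 39.04 y 125.04  ang back 0.0273 blade 0.0321  heel-end x 35.63 heel y 121.77
corner x 39.01 y 125.09  ang back 0.0281 blade 0.0311  heel-end x 35.65 heel y 121.72
[ 0.57619368 -0.02890624  0.2599347 ] 18.8
```

```bash
sed -i 's/            if skip and i==0/            if skip and i==3 and f<skip[2]: continue\n            if skip and i==0/' hom.py
python3 meas.py "[(399.5,186),(255.7,185.6),(262.5,309.5),(390,309.5)],(.22,.50,.55),(42,119,-.02)"
```

```text
0 32 rms px 0.27 ; 1 46 rms px 0.2 ; 2 46 rms px 0.24 ; 3 20 rms px 0.08 ; 
0 32 rms px 0.32 ; 1 46 rms px 0.21 ; 2 46 rms px 0.23 ; 3 20 rms px 0.18 ; 
[[404.29998779296875, 185.89999389648438], [255.89999389648438, 185.1999969482422], [262.70001220703125, 310.1000061035156], [392.70001220703125, 311.29998779296875]]
cam in tile [-16.1 210.3 404.6]
corner x 40.59 y 123.58  ang back 0.0096 blade 0.0077  heel-end x 40.59 heel y 122.43
corner x 40.39 y 123.48  ang back 0.0080 blade 0.0094  heel-end x 40.92 heel y 122.52
corner x 41.21 y 123.28  ang back 0.0056 blade 0.0005  heel-end x 40.74 heel y 122.61
```

Corner at tile x 40.7 mm (tick 38.6), gap 23 mm, angle under 0.01 rad. So a final push of 23 mm with 2 mm drift to -x is needed.

Request:
play_rows(plan=[[70,[0.1,0,0.05],0],[70,[0.2,0,0.15],0],[70,[0.2,0,0.27],0],[70,[0.2,0,0.39],0],[70,[0.2,0,0.51],0],[70,[0.2,0,0.6],0],[70,[0.19,0,0.645],0],[70,[0.16,0,0.65],0],[70,[0.13,0,0.65],0],[70,[0.12,0,0.65],0]])

```text
time_s: 19.85
eef_pos: [0.5763, 0.016, 0.0031]
eef_rot: [0.001, 0.691, 0.723, 0.001]
wrist_force: [0.3, 0.1, -0.3]
opening: 0.821
grasp_force: 0.0
```

```bash
python3 -c "
from h import *
print(get_obs()['wrist_force'],get_obs()['opening'])
go(.5753,.0095,.0017,1.617)"
```

```text
[ 0.25575218  0.10617364 -0.3178115 ] 0.8209334703402941
shift [-0.0162 -0.0034  0.0035] turn -0.0 | now [0.5763 0.016  0.0031] yaw 1.617 t 19.85 dist 0.007
```

Request:
play_rows(plan=[[70,[-0.008,0,0.003],0],[70,[-0.014,0,0.003],0],[70,[-0.02,0,0.003],0],[70,[-0.028,-0.001,0.003],0.001],[70,[-0.036,-0.002,0.003],0.001],[70,[-0.044,-0.003,0.003],0.001],[70,[-0.05,-0.004,0.003],0.001],[70,[-0.056,-0.005,0.003],0.001],[70,[-0.06,-0.0055,0.003],0.001],[70,[-0.063,-0.0055,0.003],0.001]])

```text
time_s: 20.85
eef_pos: [0.5738, -0.0075, 0.0005]
eef_rot: [-0.0, 0.691, 0.722, -0.0]
wrist_force: [-0.9, 3.8, 2.0]
opening: 0.816
grasp_force: 2.0
```

Request:
play_rows(plan=[[70,[-0.0015,0,0],0],[70,[-0.003,0,0],0],[70,[-0.0045,0,0],0],[70,[-0.006,0,0],0],[70,[-0.0075,0,0],0],[70,[-0.009,0,0],0]])

```text
time_s: 21.45
eef_pos: [0.574, -0.0111, 0.0004]
eef_rot: [-0.0, 0.691, 0.723, -0.0]
wrist_force: [0.1, 4.0, 3.0]
opening: 0.818
grasp_force: 2.0
```

Request:
play_rows(plan=[[70,[-0.0015,0,0],0],[70,[-0.003,0,0],0],[70,[-0.0045,0,0],0],[70,[-0.006,0,0],0]])

```text
time_s: 21.85
eef_pos: [0.5742, -0.0136, 0.0004]
eef_rot: [0.0, 0.691, 0.723, -0.0]
wrist_force: [0.2, 2.3, 2.7]
opening: 0.82
grasp_force: 1.8
```

Request:
play_rows(plan=[[70,[-0.0015,0,0],0],[70,[-0.003,0,0],0],[70,[-0.003,0,0],0]])

```text
time_s: 22.15
eef_pos: [0.5742, -0.0148, 0.0004]
eef_rot: [0.0, 0.691, 0.723, -0.0]
wrist_force: [-0.4, 2.2, 2.3]
opening: 0.82
grasp_force: 1.5
```

Request:
play_rows(plan=[[70,[-0.0015,0,0],0],[70,[-0.003,0,0],0],[70,[-0.003,0,0],0]])

```text
time_s: 22.45
eef_pos: [0.5742, -0.0149, 0.0004]
eef_rot: [-0.001, 0.691, 0.723, 0.0]
wrist_force: [0.6, 7.7, 3.0]
opening: 0.823
grasp_force: 3.9
```

Request:
play_rows(plan=[[70,[-0.0015,0,0],0],[70,[-0.003,0,0],0],[70,[-0.003,0,0],0]])

```text
time_s: 22.75
eef_pos: [0.5741, -0.0156, 0.0005]
eef_rot: [-0.001, 0.691, 0.723, 0.001]
wrist_force: [-0.1, 10.0, 4.0]
opening: 0.823
grasp_force: 4.9
```

Force rose to 8-10 N, so it is against the tile. Back off and measure.

Request:
play_rows(plan=[[70,[0.01,0,0],0],[70,[0.04,0,0],0],[70,[0.1,0,-0.01],0],[70,[0.13,0,-0.1],0],[70,[0.13,0,-0.22],0],[70,[0.1,0,-0.34],0],[70,[0,0,-0.45],0],[70,[-0.1,0,-0.56],0],[70,[-0.1,0,-0.65],0],[70,[-0.1,0,-0.65],0]])

```text
time_s: 23.75
eef_pos: [0.5796, -0.06, 0.2683]
eef_rot: [0.006, 0.692, 0.722, 0.002]
wrist_force: [0.8, 0.0, 0.5]
opening: 0.82
grasp_force: 0.0
```

Request:
play_rows(plan=[[70,[0,0,0],0],[70,[0,0,0],0],[70,[0,0,0],0],[70,[0,0,0],0]])

```text
time_s: 24.15
eef_pos: [0.5754, -0.0563, 0.2587]
eef_rot: [-0.001, 0.691, 0.723, -0.001]
wrist_force: [-1.0, 0.6, -0.4]
opening: 0.818
grasp_force: 0.0
```

Run:
```python
from h import *
p=camera('wrist'); print(get_obs()['eef_pos'])
# predicted tile corners by previous camera model shift: use mask box
for l in ('tile','square'):
    for m in masks_of(p,l)[:1]:
        c=max(cv2.findContours(m['mask'].astype(np.uint8),0,1)[0],key=cv2.contourArea); print(l,m['conf'],np.round(m['rect']),cv2.approxPolyDP(c,5,True)[:,0].tolist())
```

```text
[ 0.57554021 -0.05639395  0.25907904]
tile 0.82 [331. 232. 153. 125.] [[257, 167], [266, 295], [392, 295], [389, 246], [401, 242], [406, 166], [363, 167], [357, 263], [338, 261], [340, 169]]
square 0.68 [318. 197.  93. 131.] [[269, 136], [270, 168], [340, 170], [338, 259], [356, 262], [363, 136]]
```

```bash
for i in 1 2; do python3 meas.py "[(406,166.5),(257,166.5),(265.5,295.5),(394.5,295.5)],(.26,.91,.55),(38.6,100,0)"; done
```

```text
0 12 rms px 0.24 ; 1 46 rms px 1.47 ; 2 46 rms px 0.16 ; 3 20 rms px 0.2 ; 
0 13 rms px 0.16 ; 1 46 rms px 0.23 ; 2 46 rms px 0.13 ; 3 20 rms px 0.21 ; 
[[407.0, 166.1999969482422], [255.60000610351562, 166.6999969482422], [263.1000061035156, 295.6000061035156], [395.5, 295.3999938964844]]
cam in tile [-20.8 189.3 401.4]
corner x 39.02 y 99.54  ang back 0.0002 blade -0.0090  heel-end x 38.82 heel y 99.52
corner x 38.39 y 99.56  ang back 0.0005 blade -0.0016  heel-end x 38.85 heel y 99.50
corner x 39.13 y 99.43  ang back -0.0006 blade -0.0093  heel-end x 38.83 heel y 99.51
0 12 rms px 0.14 ; 1 46 rms px 0.9 ; 2 46 rms px 0.18 ; 3 20 rms px 0.15 ; 
0 13 rms px 0.18 ; 1 46 rms px 0.21 ; 2 46 rms px 0.14 ; 3 20 rms px 0.13 ; 
[[406.8999938964844, 165.60000610351562], [255.5, 166.5], [263.1000061035156, 295.3999938964844], [395.1000061035156, 295.3999938964844]]
cam in tile [-22.5 186.2 403. ]
corner x 38.26 y 100.00  ang back 0.0020 blade 0.0006  heel-end x 38.54 heel y 99.76
corner x 38.63 y 99.85  ang back -0.0011 blade -0.0041  heel-end x 38.66 heel y 99.98
corner x 38.35 y 99.88  ang back 0.0012 blade -0.0017  heel-end x 38.56 heel y 99.74
```

Corner at x 38.7 mm (tick 38.6), face y 99.5-100 mm at both ends. One quick check of the float, and then I hand in.

Run:
```python
from h import *
p=camera('top'); P=cloud(p); Q=sel(P,(.38,.63,-.46,-.33,.06,.1)); c,s,a=rectfit(Q); print('handle',c,s,a,np.percentile(Q[:,2],[10,90]))
d=c-np.array([.506,-.392]); b=-.107; print('in tray',np.array([[np.cos(b),np.sin(b)],[-np.sin(b),np.cos(b)]])@d)
for n,bx in (('tub',(.6,.8,.05,.2,.09,.11)),('jar',(.35,.55,.05,.25,.08,.1))):
    Q=sel(P,bx); print(n,rectfit(Q)[0] if len(Q) else None)
ok=abs(d).max()<.02; print(hand_in() if ok else 'check')
```

```text
handle [ 0.50906604 -0.39402191] [128.67100525  29.02641296] -0.12244229322581024 [0.06900904 0.07979197]
in tray [ 0.00326444 -0.00168291]
tub [0.72550922 0.12207669]
jar [0.44546417 0.14688638]
the job is handed in; nothing more can be done
None
```

I handed in the job (no verdict came back): by my last measurements, the float sits flat in the tray about 3 mm off centre, and the square is flush within 0.5 mm of the tile edge with its blade's outer edge about 0.5 mm or less from the middle of the tick; the tub and jar have not moved, and I didn't re-measure the other bystanders or the tile's place.

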